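# Light and show a pinion shaft to the inspection camera

## Robot

A 6-joint arm with a two-finger parallel gripper is mounted at the origin on the work surface. World frame = base frame: x ahead of the robot, y to its left, z up, the work surface at z = 0. Lengths are in m, angles in rad, forces in N, time in s.
With the tool pointing down it reaches from about 0.375 to 0.75 m from the base axis. Payload 9 kg.
Tool frame: the origin (TCP) lies midway between the tips of the shut fingers; the grasp point (between the pads) lies bot.grip_depth behind it (bot.grip_depth is the distance from the TCP to the grasp point, in m); x points along the fingers, y is the direction in which the jaws open and shut, and the axes are right-handed (so a half turn about x gives the same grasp; the last joint's range is limited). The gripper opens to 85 mm and grips with 20 to 120 N. Pads are 22 mm wide; open, the fingers measure 114 mm over their backs; the gripper's body (76 mm by 85 mm) begins 54 mm behind the grasp point. The pads swing forward as they close: fully open they stand 13 mm farther back than shut.
Start: joints at [-1.502, 0.104, 0.097, 1.564, 0, 1.353], TCP at [0.17, -0.576, 0.211] pointing down, gripper open.
Joint ranges: [-2.99, 2.99], [-0.84, 1.86], [-1.1, 1.16], [-1.84, 2.11], [-1.51, 1.56], [-3.14, 3.14]. Speed limits (rad/s): [2.22, 2.22, 2.57, 3.14, 3.14, 3.14].

## Interface

Orientations are given as a rotation vector (axis times angle).
In Python, from plant import bot gives the robot as it stands. Calls block until the motion is done:
- bot.move_pose(position, orientation): joint-space move of the TCP to a pose.
- bot.movel(position, rot=None, vel=0.15, threshold=None): straight line of the TCP; rot=None keeps the orientation; vel is the mean speed in m/s. With threshold (N) it stops when the force on the tool has changed by that much, and returns True; else False.
- bot.move_joints(angles): joint-space move.
- bot.gripper_to(opening, strength=None): finger opening in m; strength is the grip in N (None keeps the last); returns when the fingers have stopped.
- bot.hold(seconds).
- bot.solve_ik(position, orientation): joint angles nearest the present ones, or None.
- bot.state(): the state.
- bot.capture(name): name is "scene" or "top" or "wrist"; returns the picture (400x640x3 uint8, blue, green, red); there is no depth.
- bot.camera_params(name): a dict with "fx", "fy", "cx", "cy" (pixels), "rvec" (rotation vector, rad) and "tvec" (3), from world to camera coordinates, as OpenCV has them. Camera axes: x right, y down, z forward; pixel columns grow to the right and rows downward; lengths in m; the calibration is good to about 2 mm. A picture is of the moment at which its call begins: read the wrist's pose just before it. camera_params takes no time and is no camera call; for the wrist camera it gives the pose at the moment of the call.
A pose or a line that the arm cannot do raises bot.IKError and nothing moves.
- bot.close_job(): hands the job in, once; it reports no verdict.
The state is a dict: "time": time; "qpos": joint angles; "qvel": joint speeds; "joint_torque": joint torques, N m; "eef_pos": TCP position; "tcp_rot": TCP orientation; "wrist_force": force on the tool from outside, world axes, zero at the start; "torque": the same for the moment, N m; "gripper_width": finger opening in m.
Only numpy, scipy, OpenCV 4.12 (cv2) and the standard library are available. Lean on these libraries where they do the work, as an engineer would, in place of code of your own. Each camera call takes 0.05 s, during which the arm holds its last target. There are 200 camera calls.

## Task

Hang the yellow work lamp by its handle on the red stand's hook and let go of it, then lift the pinion shaft out of its blue cradle and present it to the inspection camera: level, the brass gear end facing squarely into the lens, centred on the lens in height and sideways, with the gear's end face 100 mm in front of the lens. Finish while still holding the shaft there, motionless, with the lamp hanging on the hook. Do not touch the camera, and leave the other things on the bench where they are.

Things in the scene. Friction and masses are not known exactly. Their poses are not given: they have to be found in the camera images.
- lamp: Loose upright work lamp, about 0.35 kg. Black base 84 mm across, 20 high; yellow body 64 across; orange cap 74 across, top at 90. Rigid steel arch handle, rod 12 mm thick: uprights at y = +58 and -58, level top bar along y, centre line 165 mm above the underside, straight for |y| < 47. Opening under the bar 69 high, 104 wide. Origin under its centre, z up. Same after a half turn.
- lamp_bar (a point): Middle of the lamp handle's top bar, on the rod's centre line; axes as the lamp's (y along the bar). To hang it, pinch the bar beside its middle (say 32 mm along), leaving the middle free for the hook.
- hook: Fixed hook stand, foot plate 100 x 150 x 10 mm. Red post 18 mm thick, 237 mm high; from it a level steel arm 10 mm thick, centre line 230 mm above the bench, along the stand's -x (roughly to the robot). The arm is level until 132 mm from the post's axis, then turns up; the tip is 146 mm out, its top at 257 mm. Origin at the post's foot, z up.
- hook_seat (a point): Top of the hook's level arm, 235 mm above the bench, 105 mm from the post's axis, where the lamp's bar should rest crosswise (bar along the stand's y, its centre line 6 mm above this point); axes as the stand's.
- cradle: Fixed blue cradle: plate 130 x 80 x 8 mm with two brass V rests, 6 mm thick, at x = +42 and -42 mm, carrying the shaft with its axis 60 mm above the bench. 78 mm free for fingers between the rests, down to the plate. Origin under the plate's centre; x along the shaft.
- shaft: Loose steel pinion shaft, about 0.42 kg, level in the cradle: 16 mm thick, from x = -85 to +75 mm along its own x. Brass gear 47 mm across at x = +52 to +72, dark collar 26 mm across at x = -70 to -55. Origin on its axis, midway between the V rests within 3 mm, near its balance point: grip here from above, across the shaft. +x points out of the gear end.
- gear_face (a point): Centre of the shaft's end face at the gear end, 75 mm from the shaft's origin along +x; axes as the shaft's.
- camera: Fixed inspection camera: round foot 100 mm across, pole, white housing 75 x 56 x 56 mm with a black lens tube 44 mm across, housing top 228 mm above the bench. It looks level along its own -x (roughly to the robot). Origin under the foot's centre; z up.
- lens (a point): Centre of the lens glass, 200 mm above the bench; axes as the camera's: the camera looks along -x.
- view_point (a point): Point on the lens axis 100 mm before the lens glass, 200 mm above the bench, where the centre of the gear's end face must be shown, with the shaft's +x along the camera's +x (gear into the lens); axes as the camera's.
- jar: Bystander: jar with white lid, 68 mm across, 95 mm high; origin under its centre.
- bearing: Bystander: steel bearing ring lying flat, 60 mm across, 18 mm high; origin under its centre.
- wrench: Bystander: steel wrench lying flat along its x axis.
- oil_can: Bystander: round can 60 mm across, 130 mm high; origin under its centre.
- hammer: Bystander: hammer lying flat along its x axis.
Not all that is in view belongs to the job. Leave any purple look-alike of the shaft alone. Of the things that look like the lamp, take the one that is nearest to the robot's base at the start.

How it is judged:
On the way, in this order (a step that is already met when the one before it is completed fails the run):
1. the lamp hangs by its handle on the hook, released (contact force between lamp and hook above 1 N and contact force between lamp and the fingers below 0.1 N and height (world z) of lamp_bar between 0.228 and 0.256 m and linear speed of lamp below 0.08 m/s and angle between lamp's own z axis and vertical below 0.4 rad and x of lamp_bar in the frame of hook_seat between -0.045 and 0.085 m and y of lamp_bar in the frame of hook_seat between -0.035 and 0.035 m), for 0.3 s.
2. then the shaft is held by the fingers, clear of the cradle (contact force between shaft and the fingers above 2 N and contact force between shaft and cradle below 0.1 N and height (world z) of shaft above 0.1 m), for 0.2 s.
At the end, for the whole second after the job is handed in: Lamp hanging still and untouched on the level arm, its bar's middle within 35 mm of the arm. Fingers alone hold the shaft still, axis within 0.17 rad of the lens axis, gear to the lens, gear end face at the view point within 25 mm along the lens axis, 15 mm sideways and in height (all of step 1 and contact force between shaft and the fingers above 2 N and contact force between shaft and cradle below 0.1 N and contact force between shaft and lamp below 0.1 N and contact force between shaft and hook below 0.1 N and angle between the x axis of shaft and the x axis of camera, either way round below 0.17 rad and x of shaft in the frame of view_point below -0.04 m and linear speed of shaft below 0.03 m/s and x of gear_face in the frame of view_point between -0.025 and 0.025 m and y of gear_face in the frame of view_point between -0.015 and 0.015 m and z of gear_face in the frame of view_point between -0.015 and 0.015 m); the arm keeps its last pose, push and grip.
It fails at once if the camera is touched (contact force between camera and anything else above 0.5 N).
It fails at once if a bystander is pushed more than 30 mm from its place (distance of any of jar, bearing, wrench, oil_can, hammer from where it was at the start of the episode above 0.03 m).
It also fails if it takes over 64 s, if anything falls off the work surface, if the arm or the gripper's body presses on something with over 40 N, if the wrist force passes 120 N, or if a joint passes its speed limit or range.

## Working session

There is one attempt and no reset: what is moved stays moved. The work goes in short steps, each a Python script; the robot and the scene stay as the last script left them, time stands still between calls to the robot, and variables do not carry over. Pictures are saved under pics/ and viewed, about 8 in all and at most 12, crops included, and the job is handed in when it is done.

```bash
ls; mkdir -p pics
python3 - <<'E'
from plant import bot
import cv2,numpy as np
for n in("scene","top"):
    im=bot.capture(n); cv2.imwrite(f"pics/{n}0.png",im)
    p=bot.camera_params(n); R=cv2.Rodrigues(np.array(p["rvec"]))[0]
    print(n,p["fx"],p["fy"],p["cx"],p["cy"],"pos",-R.T@np.array(p["tvec"]).ravel(),"fwd",R[2])
print(bot.state(),bot.grip_depth)
E
```

```text
pics
scene 409.49139460569734 409.49139460569734 314.3870810679618 196.69946283191777 pos [1.45119423 0.35025815 1.31247085] fwd [-0.602545   -0.2115026  -0.76954933]
top 445.3639417641971 445.3639417641971 313.8509833084255 205.3481051808214 pos [0.27278204 0.03320405 1.4593836 ] fwd [ 0.20940042 -0.02580046 -0.97748954]
{'time': 0.1, 'qpos': array([-1.50173181e+00,  1.04664356e-01,  9.65774316e-02,  1.56388534e+00,
        4.64355250e-05,  1.35311383e+00]), 'qvel': array([ 0.00183385, -0.00256495,  0.00169903,  0.00140604, -0.00175099,
        0.00211302]), 'joint_torque': array([ 6.47328794e-03, -5.58213866e+01,  5.04715955e+01,  1.32911830e-02,
       -2.28515291e-04,  2.35046244e-06]), 'eef_pos': array([ 0.1697128 , -0.57518326,  0.21050231]), 'tcp_rot': array([ 2.06820658,  0.29977606, -2.0679274 ]), 'wrist_force': array([-0.48855296, -0.41191952, -0.09920889]), 'torque': array([ 0.01788631, -0.03964435,  0.05981266]), 'gripper_width': 0.08510262001628331} 0.0187
```

View pics/top0.png

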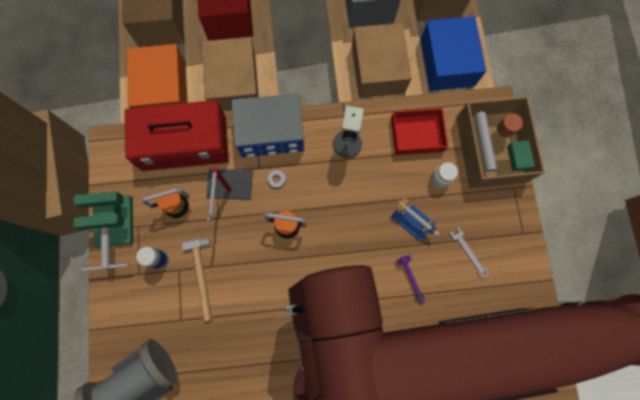

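View pics/scene0.png

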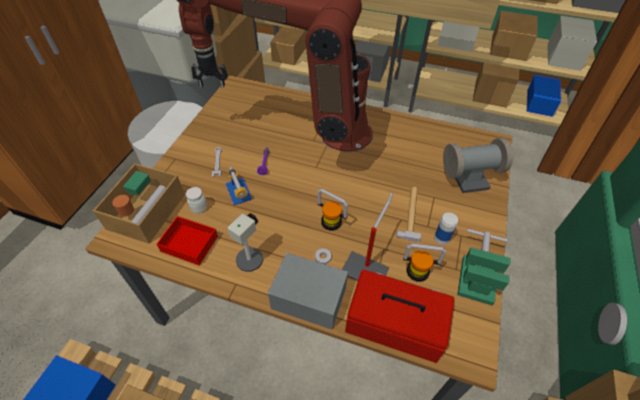

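```bash
cat > h.py <<'E'
import cv2,numpy as np
from scipy.spatial.transform import Rotation as Ro
def cam(p): return (np.array([[p["fx"],0,p["cx"]],[0,p["fy"],p["cy"]],[0,0,1.]]),cv2.Rodrigues(np.array(p["rvec"],float))[0],np.array(p["tvec"],float).ravel())
def ray(p,uv):
    K,R,t=cam(p); d=R.T@np.linalg.inv(K)@[uv[0],uv[1],1]; return -R.T@t,d
def onz(p,uv,z):
    o,d=ray(p,uv); return o+d*(z-o[2])/d[2]
def tri(obs):
    A=np.zeros((3,3));b=np.zeros(3)
    for p,uv in obs:
        o,d=ray(p,uv); d=d/np.linalg.norm(d); M=np.eye(3)-np.outer(d,d); A+=M;b+=M@o
    return np.linalg.solve(A,b)
def proj(p,P):
    K,R,t=cam(p); q=K@(R@np.asarray(P,float)+t); return q[:2]/q[2]
def down(yaw):
    """tool x down, jaw axis (tool y) at yaw in the xy plane"""
    y=np.array([np.cos(yaw),np.sin(yaw),0]); x=np.array([0,0,-1.]); return Ro.from_matrix(np.c_[x,y,np.cross(x,y)]).as_rotvec()
E
python3 - <<'E'
from h import *
from plant import bot
T=cv2.imread("pics/top0.png");S=cv2.imread("pics/scene0.png")
cv2.imwrite("pics/cropT.png",cv2.resize(T[95:265,140:460],None,fx=2.5,fy=2.5,interpolation=cv2.INTER_CUBIC))
cv2.imwrite("pics/cropS.png",cv2.resize(S[140:280,210:470],None,fx=3,fy=3,interpolation=cv2.INTER_CUBIC))
t=bot.camera_params("top")
for n,uv,z in [("lampA bar",(286,219),.165),("lampB bar",(166,196),.165),("seat?",(213,195),.235),("cam top",(353,120),.228),("cradle",(414,219),.06),("jar",(446,173),.09),("canvas",(152,258),.13)]: print(n,onz(t,uv,z).round(3))
E
```

```text
lampA bar [0.518 0.085 0.165]
lampB bar [0.625 0.435 0.165]
seat? [0.595 0.281 0.235]
cam top [ 0.781 -0.142  0.228]
cradle [ 0.494 -0.317  0.06 ]
jar [ 0.627 -0.435  0.09 ]
canvas [0.449 0.494 0.13 ]
```

View pics/cropT.png

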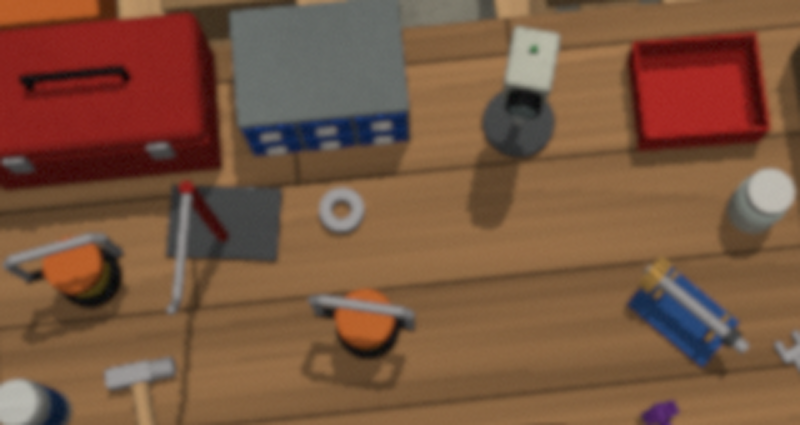

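View pics/cropS.png

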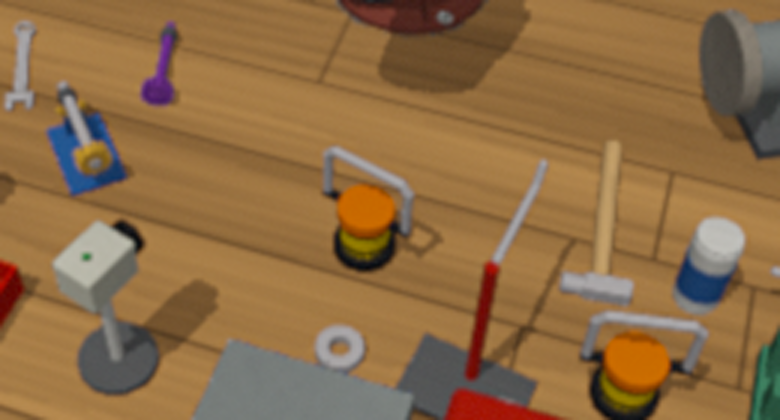

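Run:
```python
from h import *
from plant import bot
t=bot.camera_params("top");s=bot.camera_params("scene")
T=lambda x,y:(140+x/2.5-.3,95+y/2.5-.3); S=lambda x,y:(210+x/3-.33,140+y/3-.33)
def pt(n,a,b,z):
    print(n,"tri",tri([(t,T(*a)),(s,S(*b))]).round(3),"T",onz(t,T(*a),z).round(3)[:2],"S",onz(s,S(*b),z).round(3)[:2])
pt("bar+y",(315,301),(408,192),.165);pt("bar-y",(411,316),(332,152),.165)
pt("post",(187,187),(491,268),.237);pt("tip",(174,307),(543,163),.257)
pt("foot",(518,123),(118,357),.01)
pt("gear top",(657,268),(91,158),.06);pt("collar",(741,346),(65,89),.06)
for n,z,c in(("T",.228,[(518,28),(560,32),(548,92),(508,86)]),): print([onz(t,T(*q),z).round(3)[:2] for q in c])
print("S housing",[onz(s,S(*q),.228).round(3)[:2] for q in[(55,262),(97,222),(137,240),(97,290)]])
w=bot.camera_params("wrist");K,R,tv=cam(w);st=bot.state()
M=Ro.from_rotvec(st["tcp_rot"]).as_matrix()
print("wrist cam in tool",M.T@(-R.T@tv-st["eef_pos"]),"fwd",M.T@R[2],"right",M.T@R[0],K[0])
for yaw in (0,1,-1,1.57): print(yaw,bot.solve_ik([.45,.07,.4],down(yaw)))
```

```text
bar+y tri [0.538 0.147 0.153] T [0.536 0.144] S [0.546 0.152]
bar-y tri [0.507 0.037 0.152] T [0.506 0.033] S [0.517 0.046]
post tri [0.67  0.275 0.231] T [0.669 0.272] S [0.674 0.277]
tip tri [0.527 0.295 0.253] T [0.527 0.29 ] S [0.529 0.299]
foot tri [ 0.787 -0.14   0.005] T [ 0.786 -0.141] S [ 0.79  -0.137]
gear top tri [ 0.552 -0.284  0.065] T [ 0.554 -0.289] S [ 0.548 -0.283]
collar tri [ 0.442 -0.379  0.056] T [ 0.442 -0.38 ] S [ 0.445 -0.373]
[array([ 0.827, -0.129]), array([ 0.817, -0.178]), array([ 0.743, -0.154]), array([ 0.755, -0.108])]
S housing [array([ 0.815, -0.17 ]), array([ 0.751, -0.151]), array([ 0.759, -0.099]), array([ 0.833, -0.111])]
wrist cam in tool [-1.63144896e-01 -7.41013335e-06 -7.07658199e-02] fwd [9.60577426e-01 9.08320962e-04 2.78011121e-01] right [-9.25431993e-04  9.99999569e-01 -6.96788286e-05] [353.82451907   0.         318.83816443]
0 [-0.13424695 -0.18943686  0.16698835  1.92722153  0.          1.43654938]
1 [-0.13424695 -0.18943686  0.16698835  1.92722153  0.          0.43654938]
-1 [-1.34246946e-01 -1.89436856e-01  1.66988349e-01  1.92722153e+00
  4.44089210e-16  2.43654938e+00]
1.57 [-0.13424695 -0.18943686  0.16698835  1.92722153  0.         -0.13345062]
```

Run:
```python
from h import *
from plant import bot
import json
P={}
bot.movel([.17,-.576,.40],vel=.3)
for n,pos,yaw in(("wA",[.50,-.22,.38],np.pi/2),("wB",[.45,.17,.38],np.pi/2)):
    bot.move_pose(pos,down(yaw)); bot.hold(.3)
    p=bot.camera_params("wrist"); im=bot.capture("wrist"); cv2.imwrite(f"pics/{n}.png",im); P[n]={k:np.array(v).tolist() for k,v in p.items()}
json.dump(P,open("P.json","w")); print(bot.state()["time"])
```

```text
4.8917
```

View pics/wA.png

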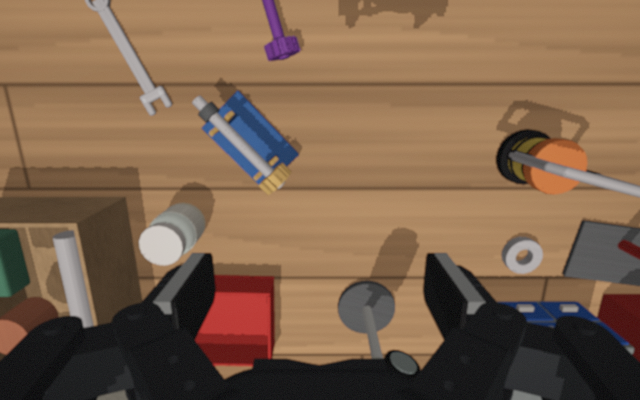

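View pics/wB.png

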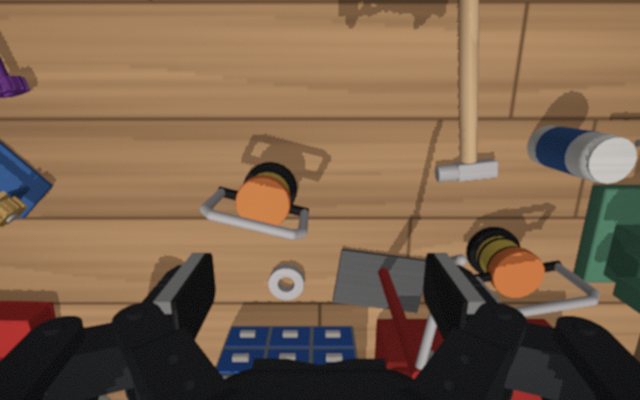

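Run:
```python
from h import *
from plant import bot
import json
P=json.load(open("P.json")); A,B=P["wA"],P["wB"]
t=bot.camera_params("top");s=bot.camera_params("scene")
for n,p,uv,z in [("bar -y",B,(206,211),.165),("bar+y",B,(303,236),.165),("post",B,(384,271),.237),("lamp cap",B,(264,198),.09),
 ("collar end top",A,(198,102),.06),("gear end",A,(279,183),.06),("foot",A,(366,307),.01),("lens",A,(404,363),.2)]:
    print(n,onz(p,uv,z).round(3)[:2])
T=lambda x,y:(140+x/2.5-.3,95+y/2.5-.3); S=lambda x,y:(210+x/3-.33,140+y/3-.33)
print("bar+y",tri([(t,T(315,301)),(s,S(408,192)),(B,(303,236))]).round(4))
print("bar-y",tri([(t,T(411,316)),(s,S(332,152)),(B,(206,211))]).round(4))
print("post",tri([(t,T(187,187)),(s,S(491,268)),(B,(384,271))]).round(4))
print("lens",tri([(s,S(135,240)),(A,(404,363))]).round(4))
c=cv2.resize(cv2.imread("pics/wA.png")[80:210,180:310],None,fx=4,fy=4,interpolation=cv2.INTER_CUBIC)
d=cv2.resize(cv2.imread("pics/wA.png")[270:400,330:460],None,fx=2,fy=2,interpolation=cv2.INTER_CUBIC)
e=cv2.resize(cv2.imread("pics/wB.png")[180:250,190:320],None,fx=2,fy=2,interpolation=cv2.INTER_CUBIC)
o=np.zeros((520,780,3),np.uint8);o[:,:520]=c;o[:260,520:]=d;o[260:400,520:]=e;cv2.imwrite("pics/c2.png",o)
```

```text
bar -y [0.51  0.042]
bar+y [0.54  0.151]
post [0.546 0.232]
lamp cap [0.517 0.096]
collar end top [ 0.443 -0.38 ]
gear end [ 0.554 -0.277]
foot [ 0.789 -0.139]
lens [ 0.736 -0.121]
bar+y [0.5401 0.1485 0.1572]
bar-y [0.5096 0.0381 0.1555]
post [0.6369 0.2688 0.1666]
lens [ 0.7393 -0.117   0.1947]
```

View pics/c2.png

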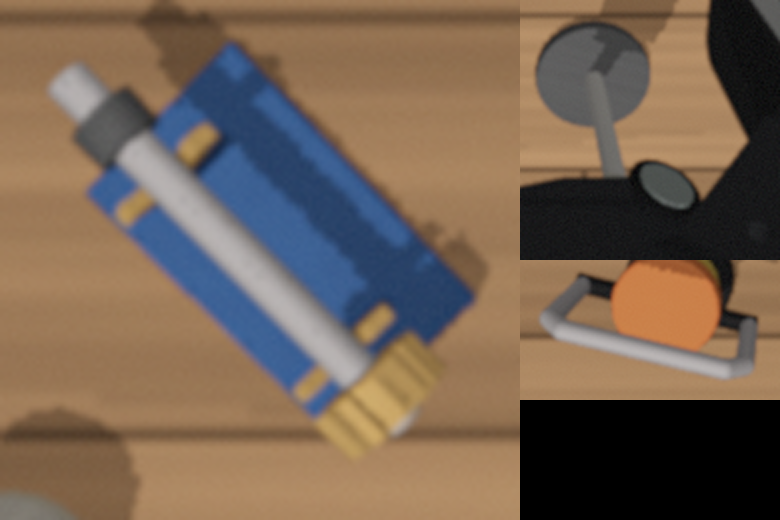

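Run:
```python
from h import *
import json
P=json.load(open("P.json")); A,B=P["wA"],P["wB"]
C=lambda x,y:(180+x/4-.4,80+y/4-.4)
a,b,m=[onz(A,C(*q),.06) for q in((135,142),(352,365),(254,264))]
d=b-a;print("shaft yaw",np.arctan2(d[1],d[0]),"mid",m,a,b)
for q in((198,145),(133,208),(375,322),(312,383)): print(onz(A,C(*q),.058).round(4))
print("end",onz(A,C(70,80),.06),"gear",onz(A,C(402,425),.06))
E=lambda x,y:(190+(x-520)/2,180+(y-260)/2)
for q in((548,320),(738,370)): print("bar",onz(B,E(*q),.165).round(4))
print("post foot",onz(B,(384,270),.01),"tip",onz(B,(460,262),.257))
```

```text
shaft yaw 0.7381550462666876 mid [ 0.50093163 -0.32431385  0.06      ] [ 0.46009288 -0.3615619   0.06      ] [ 0.53626736 -0.29226506  0.06      ]
[ 0.4612 -0.3411  0.058 ]
[ 0.4821 -0.3647  0.058 ]
[ 0.5214 -0.2839  0.058 ]
[ 0.5432 -0.3069  0.058 ]
end [ 0.44006854 -0.38131747  0.06      ] gear [ 0.55794943 -0.27550108  0.06      ]
bar [0.5083 0.0396 0.165 ]
bar [0.5388 0.1463 0.165 ]
post foot [0.66759201 0.27805859 0.01      ] tip [0.52605013 0.29516118 0.257     ]
```

```bash
cat >> h.py <<'E'
POST=np.array([.669,.276]);HY=-.126
hx=np.array([np.cos(HY),np.sin(HY)]);hy=np.array([-hx[1],hx[0]])
def hookp(xs,z):  # TCP for bar middle at seat + xs along stand x, bar centre height z, pinched at -32 mm
    p=POST+hx*(xs-.105)-hy*.032; return [p[0],p[1],z-.0187]
E
python3 - <<'E'
from h import *
from plant import bot
yaw=np.pi-.279; g=[.5148,.0622]
bot.move_pose([*g,.24],down(yaw))
bot.movel([*g,.1463],vel=.12)
w=bot.gripper_to(0.0,100); print(w,bot.state()["gripper_width"],bot.state()["wrist_force"])
bot.movel([*g,.2613],vel=.12); print(bot.state()["wrist_force"],bot.state()["torque"])
bot.movel(hookp(-.13,.280),rot=down(np.pi+HY),vel=.15)
bot.hold(.3)
s=bot.capture("scene");w=bot.capture("wrist")
o=np.vstack([cv2.resize(s[140:290,260:460],(640,480))[:280],w[100:400]]) 
cv2.imwrite("pics/g1.png",o); print(bot.state()["time"],bot.state()["gripper_width"])
E
```

```text
False 0.00459351984436056 [ 1.55627037 -1.77993572  5.45061737]
[ 0.45750062 -0.12061695 -3.44553683] [-0.09132512  0.04171424  0.00587667]
11.1083 0.004419744422754466
```

View pics/g1.png

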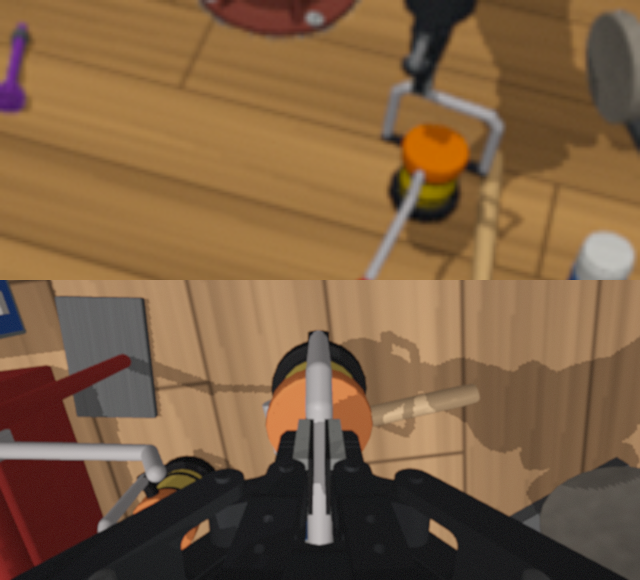

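Run:
```python
from h import *
from plant import bot
w=bot.camera_params("wrist");st=bot.state();print(st["eef_pos"],hookp(-.13,.28))
for xs in(-.146,-.13): 
    p=POST+hx*xs; print("arm",xs,[proj(w,[*p,z]).round(0) for z in(.225,.235,.257)])
b=POST+hx*(-.235)
for k in(-.058,0,.058):print("bar",k,proj(w,[*(b+hy*k),.28]).round(0))
```

```text
[0.4319096  0.27363606 0.26129023] [np.float64(0.431841623548195), np.float64(0.2737853942238126), 0.26130000000000003]
arm -0.146 [array([176., 264.]), array([170., 272.]), array([153., 292.])]
arm -0.13 [array([151., 264.]), array([143., 272.]), array([123., 292.])]
bar -0.058 [319. 201.]
bar 0 [319. 318.]
bar 0.058 [319. 415.]
```

Run:
```python
from h import *
from plant import bot
r=down(np.pi+HY)
print(bot.movel(hookp(0,.280),rot=r,vel=.12,threshold=6)); bot.hold(.3)
print(bot.state()["eef_pos"],bot.state()["wrist_force"])
print(bot.movel(hookp(0,.234),rot=r,vel=.04,threshold=2.5)); 
print(bot.state()["eef_pos"],bot.state()["wrist_force"],bot.state()["time"])
cv2.imwrite("pics/g2.png",cv2.resize(bot.capture("scene")[140:290,260:460],(640,480)))
```

```text
False
[0.56060727 0.25757779 0.26151894] [-0.62024868 -0.16867236 -3.44705491]
True
[0.5602792  0.25727779 0.22222664] [ 0.8299392   0.94613554 -1.060691  ] 13.5167
```

View pics/g2.png

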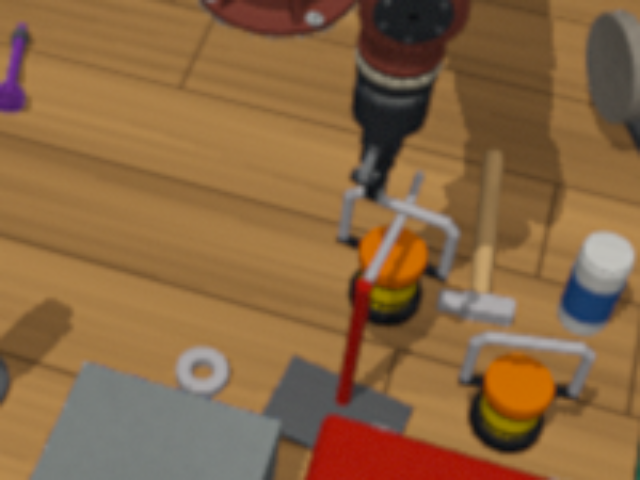

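Run:
```python
from h import *
from plant import bot
import json
bot.gripper_to(.05); bot.hold(.3)
p=hookp(0,.241); print(bot.state()["wrist_force"])
bot.movel([p[0],p[1],.37],vel=.12)
for pos in([.68,-.25,.40],[.66,-.25,.38],[.62,-.25,.38]):
    if bot.solve_ik(pos,down(0)) is not None: print(pos); bot.move_pose(pos,down(0)); break
bot.hold(.3)
w=bot.camera_params("wrist");im=bot.capture("wrist");s=bot.capture("scene");t=bot.capture("top")
json.dump({k:np.array(v).tolist() for k,v in w.items()},open("C.json","w"))
cv2.imwrite("pics/wC.png",im)
o=np.zeros((600,800,3),np.uint8)
o[:300,:400]=cv2.resize(s[140:290,260:460],(400,300))
o[:300,400:]=cv2.resize(t[130:280,140:340],(400,300))
o[300:,:480]=cv2.resize(im[:250],None,fx=.75,fy=1.2)[:300]
o[300:,480:]=cv2.resize(im[20:170,340:500],(320,300))
cv2.imwrite("pics/g3.png",o); print(bot.state()["time"])
print([proj(w,q).round(0) for q in([.737,-.12,.2],[.787,-.139,.228])])
```

```text
[-0.65986703  0.89092722 -0.42900214]
[0.62, -0.25, 0.38]
18.1167
[array([451.,  22.]), array([521.,  41.])]
```

View pics/g3.png

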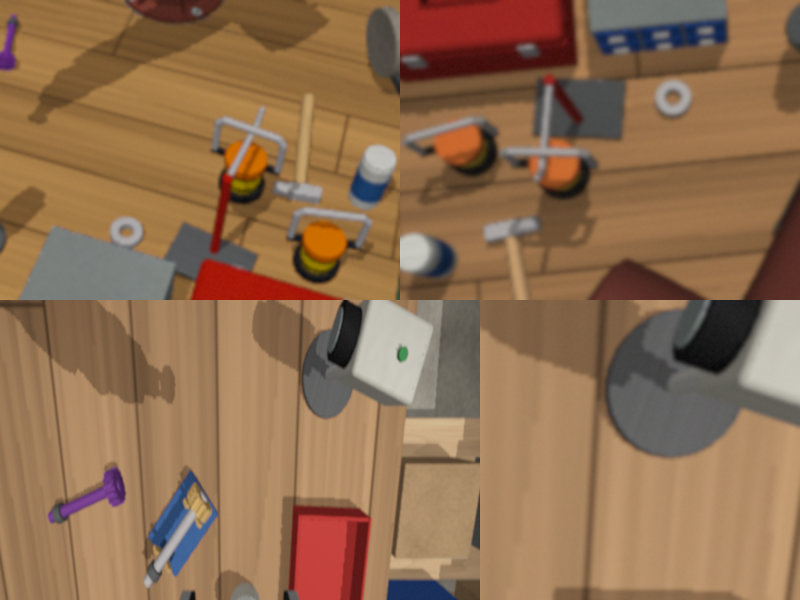

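Run:
```python
from h import *
import json
w=json.load(open("C.json")); im=cv2.imread("pics/wC.png"); hsv=cv2.cvtColor(im,cv2.COLOR_BGR2HSV)
m=((hsv[...,1]<45)&(hsv[...,2]>165)).astype(np.uint8); m[:,:440]=0;m[:,600:]=0;m[120:]=0
n,l,st,_=cv2.connectedComponentsWithStats(m); k=1+np.argmax(st[1:,4]); print(st[k])
c=max(cv2.findContours((l==k).astype(np.uint8),0,1)[0],key=cv2.contourArea)
h=cv2.approxPolyDP(cv2.convexHull(c),3,True)[:,0]
for q in h: print(q,onz(w,q,.228).round(4)[:2])
```

```text
[ 472    0  105   87 5883]
[495   0] [ 0.7614 -0.1087]
[517   0] [ 0.779  -0.1086]
[576  22] [ 0.8296 -0.1247]
[549  85] [ 0.8166 -0.1737]
[472  60] [ 0.7485 -0.1537]
```

Run:
```python
from h import *
from plant import bot
sh=[.5025,-.324]; y=.735+np.pi/2
bot.gripper_to(.085)
bot.move_pose([*sh,.20],down(y))
print(bot.movel([*sh,.0413],vel=.12,threshold=15), bot.state()["eef_pos"])
bot.gripper_to(0,110); print(bot.state()["gripper_width"],bot.state()["wrist_force"])
bot.movel([*sh,.14],vel=.1); bot.hold(.4); print(bot.state()["wrist_force"],bot.state()["torque"])
cy=-.28; d=np.array([np.cos(cy),np.sin(cy)]); o=np.array([.735,-.123])-.175*d
bot.movel([*o,.20-.0187],rot=down(cy+np.pi/2),vel=.12); bot.hold(.4)
st=bot.state();print(o,st["eef_pos"],st["time"],st["gripper_width"],st["wrist_force"])
s=bot.capture("scene");t=bot.capture("top");cv2.imwrite("pics/fs.png",s);cv2.imwrite("pics/ft.png",t)
im=np.zeros((600,800,3),np.uint8)
im[:,:400]=cv2.resize(s[140:290,220:320],(400,600),interpolation=cv2.INTER_CUBIC);im[:,400:]=cv2.resize(t[95:245,290:390],(400,600),interpolation=cv2.INTER_CUBIC)
cv2.imwrite("pics/g4.png",im)
```

```text
False [ 0.50293661 -0.32446997  0.04221261]
0.008331418113295621 [-4.02595927  3.55650807  7.92360926]
[-0.32985396 -0.15708753 -2.75666477] [-0.0519323   0.03117971 -0.00115922]
[ 0.5668153  -0.07463776] [ 0.56680066 -0.07471242  0.18128102] 27.175 0.008664715807556766 [-0.55339393  0.69074196 -3.60461507]
```

View pics/g4.png

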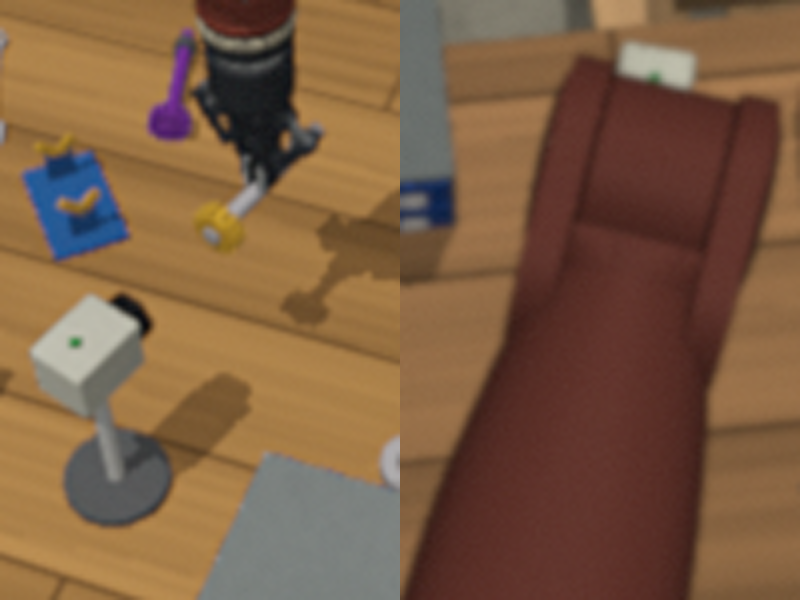

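Run:
```python
from h import *
from plant import bot
s=bot.camera_params("scene"); w=bot.camera_params("wrist")
d=np.array([np.cos(-.28),np.sin(-.28),0]); L=np.array([.735,-.123,.2]); g=L-.1*d
print("pred gear",proj(s,g),"back end",proj(s,L-.26*d),"seen gear (272.1,198.9), at z=.2:",onz(s,(272.1,198.9),.2),"want",g)
print("tilted 0.1 rad:",proj(s,g-[0,0,.0075]))
print("wrist pred gear",proj(w,g),"back end",proj(w,L-.26*d))
im=bot.capture("wrist"); f=cv2.imread("pics/fs.png")
o=np.zeros((600,800,3),np.uint8); o[:400,:640]=im
o[400:,:300]=cv2.resize(f[150:220,250:330],(300,262))[:200]
o[400:,300:566]=cv2.resize(f[150:250,290:423],(266,200))
cv2.imwrite("pics/g5.png",o)
```

```text
pred gear [271.31895439 198.7175282 ] back end [298.56800689 171.60396278] seen gear (272.1,198.9), at z=.2: [ 0.63875201 -0.0924462   0.2       ] want [ 0.63889446 -0.09536444  0.2       ]
tilted 0.1 rad: [271.49170156 200.06618096]
wrist pred gear [319.11672737 390.29166709] back end [319.2130632   52.47931331]
```

View pics/g5.png

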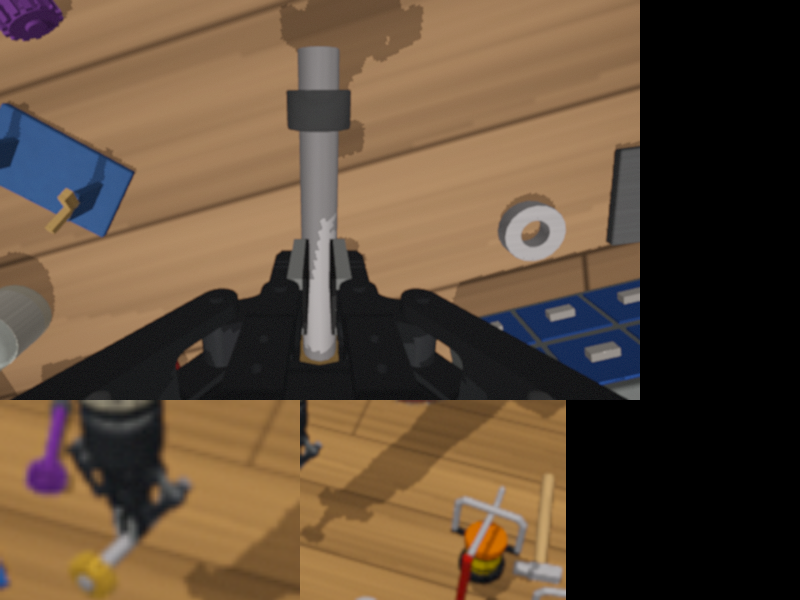

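Run:
```python
from plant import bot
print(bot.state()["time"],abs(bot.state()["qvel"]).max()); bot.close_job()
```

```text
27.325 0.0012508948239029164
the job is handed in; nothing more can be done
```

I hung the near yellow lamp on the hook and let go. I then lifted the steel shaft from its cradle and handed in at 27.3 s of robot time, with the shaft held still in front of the lens. No verdict was reported, so the result rests on my own checks.

- **Lamp:** contact came with the bar at 0.241 m, where it should seat. After release the scene and top pictures show it hanging on the level arm, and a later crop showed it still there. I could not measure the contact forces directly.
- **Shaft:** the scene camera puts the gear end face within about 3 mm of where I aimed it, assuming it is at lens height. In the wrist picture its back end lies within about 5 px of the predicted spot. The joints were practically still (0.001 rad/s).
- **Camera direction (least certain):** readings of the lens axis from the images ranged from -0.22 to -0.38 rad. I used -0.28, from the closest view of the housing, so the spread stays within the 0.17 rad allowed.
- **Finger opening disagreed:** it read about 8 mm less than the part's thickness on both grasps (4.6 mm on the 12 mm bar, 8.3 mm on the 16 mm shaft). Both parts were held firmly, so I took this as an offset in the reading.
- **Bystanders:** I did not touch the camera or any bystander that I know of. The bearing and hammer looked unmoved in the late pictures; I did not check the others separately.

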